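# Fetch the bite block kept behind a swab jar

### The job

The next patient needs the yellow bite block, which is kept behind the blue-lidded jar in the birch organiser. Lift that jar out and stand it upright on the bare counter, lay the bite block flat on the floor of the steel kidney dish, the same way up as it stood, and let go, then put the jar back upright where it stood at the front of its bay. Set both down without dropping them, and leave everything else where it is.

Things in the scene. Friction and masses are not known exactly. Their poses are not given: they have to be found in the camera images.
- jar_blue: plain aluminium cylinder jar with a blue lid (fixed on) and a blue band, 60 mm diameter, 140 mm tall, about 0.3 kg. It stands at the front of one of the organiser's three bays, hiding the bite block. Origin: centre of its underside; z up along the jar.
- bite_block: yellow plastic ribbed wedge (mouth prop), 34 mm wide along its x with flat upright sides, 70 mm long along its y, 48 mm high at -y falling in ribs to 27 mm at +y, 80 g. Stands flat on the bay's floor, long side across the bay, about 15 mm behind the blue-lidded jar and 30 mm clear of the bay's back wall. Origin: centre of its underside; z up.
- kidney_dish: open bean-shaped steel dish, 240 mm long (x), 130 mm wide, 42 mm high, loose on the counter left or right of the organiser, 0.35 kg. Origin: under the middle of its floor, midway between the long walls; both ends curve 25 mm to -y. Floor 3 mm thick, 96 mm wide at the middle; walls lean outward. The bite block fits lengthwise (its y along the dish's x) over the origin with room for fingers.
- organiser: birch tray fixed to the counter, 168 mm deep (x), 345 mm wide (y), open above: three bays centred at y = -112, 0, +112 mm, each 103 mm wide, 150 mm deep. Floor 12 mm above the counter; walls 45 mm high, 9 mm thick; front lip (-x, toward the robot) 26 mm high. Jars stand at x = -35 mm in their bays. The counter in front is bare. Origin: centre of its underside; +x to its back.
- jar_green: same jar with green lid and band, at the front of another bay; leave it. Origin: centre of its underside.
- jar_red: same jar with red lid and band, at the front of another bay; leave it. Origin: centre of its underside.
- carton: small cardboard carton with a blue stripe, 32 x 62 x 44 mm high, standing behind the red-lidded jar; leave it. Origin: centre of its underside.
- spatula_rest: white ceramic spatula rest, an oblong trough 215 mm long (x), 72 mm wide, 16 mm high, on the counter across the organiser from the kidney dish; leave it. Origin: centre of its underside.
- spatula: alginate spatula, green handle and steel blade, 190 mm long along x, lying in the spatula rest; leave it. Origin: underside, near the middle of its length.

How it is judged:
By the outcome, as a careful person would: the job done as asked, in the order asked, and still so for the second after the job is handed in, with the robot touching nothing.
It also fails if it takes over 72 s, if anything falls off the work surface, if the arm or the gripper's body presses on something with over 40 N, if the wrist force passes 120 N, or if a joint passes its speed limit or range.

### The arm

A 6-joint arm with a two-finger parallel gripper is mounted at the origin on the work surface. World frame = base frame: x ahead of the robot, y to its left, z up, the work surface at z = 0. Lengths are in mm, angles in rad, forces in N, time in s.
With the tool pointing down it reaches from about 350 to 850 mm from the base axis. Payload 8.1 kg.
Tool frame: the origin (TCP) lies between the finger pads; the fingertips stand 14 mm ahead of it and the grasp point (between the pads) lies 5 mm behind it (tip_reach is the distance from the TCP to the fingertips, in mm); z points along the fingers, y is the line along which they close (so a half turn about z gives the same grasp; the last joint's range is limited). The gripper opens to 85 mm and grips with 20 to 120 N. Pads are 22 mm wide; open, the fingers measure 114 mm over their backs; the gripper's body (76 mm by 85 mm) begins 54 mm behind the grasp point. The pads swing forward as they close: fully open they stand 13 mm farther back than shut.
Start: joints at [1.184, 0.13, 1.488, -0, 1.523, -0.085], TCP at [178.322, 572.893, 245.292] pointing down, gripper open.
Joint ranges: [-2.96, 2.96], [-0.89, 2.26], [0.02, 2.5], [-1.34, 4.48], [0, 2.73], [-2.66, 2.66]. Speed limits (rad/s): [2.39, 2.39, 2.79, 3.14, 3.14, 3.14].

### API

Orientations are given as a unit quaternion [x, y, z, w].
In Python, from bench import get_obs, capture, close_job, look_for, tip_reach gives the robot as it stands.
- The arm moves only by the shell command python3 -m creep 'ROWS' [FORCE]. ROWS is JSON, a list of rows, each a list of 3 entries, a list of its own where there are three numbers: the shift along the tool's x, y, z in cm, then the turn, a rotation vector about the tool's x, y, z in units of 8 degrees (1.0 is 8 degrees), then the opening, from -1 (shut) to 1 (fully open). In form: [[[x, y, z], [wx, wy, wz], claw], ...]. A call has 1 to 20 rows; each row is the pose to reach, as a shift and turn from the pose commanded when the call began, along the tool's axes at that moment; what a row does not reach only later rows make up. A row lasts 1/10 s, in which the tool goes at most 50 mm and 8.59 degrees, less where a joint would pass 70% of its speed; a pose out of reach is approached as far as the arm can. A call with a gripper value outside its range is refused whole. The fingers move at their own pace and stop on an object; FORCE is the grip in N (left out, the last holds). Time passes only in rows, so rows that repeat a pose let the fingers close. It gives the time, the measured TCP pose, the force, the opening and the grip force at its end, in the units of the state.
- get_obs(): the state, without advancing time (a new reading comes with each control period).
- capture(name): name is "scene" or "side" or "wrist"; returns a dict with "img" (384x512x3 uint8, red, green, blue), "z_map" (384x512 float32, mm along the optical axis (not along the pixel's ray), 0 where there is no reading), "K" (3x3 intrinsics, pixels), "pose" (4x4, takes a point from camera to world coordinates). Camera axes: x right, y down, z forward; pixel columns grow to the right and rows downward; lengths in mm; the calibration is good to about 2 mm. A picture is of the moment at which its call begins.
- close_job(): hands the job in; it is judged then, once.
Trained networks look in a picture, given as the dict that the camera call returned (one of the last four; its "shot" number tells which), for a name from the list of things; names that differ only in an ending like _2 or _b are one class to them, and where a whole thing is asked for, a point or a joint stands for the part that bears it (a point fixed in the world has none). Each returns a list of dicts, best first, with "confidence" (0 to 1); they miss things now and then, are a little off and sometimes report something else, mostly with a low value. They report only what shows in the picture. A call takes as long as a camera call.
- look_for(picture, label): "centre" ([x, y, z] in mm, in world coordinates, good to about 4 mm: the middle of the surface that is visible of it).
The state is a dict: "time": time; "qpos": joint angles; "qd": joint speeds; "joint_efforts": joint torques, N m; "eef_pos": TCP position; "ee_rot": TCP orientation; "ft_force": force on the tool from outside, world axes, zero at the start; "torque": the same for the moment, N m; "gripper_width": finger opening in mm; "grasp_force": force on a finger pad.
Only numpy, scipy, OpenCV 4.12 (cv2) and the standard library are available. Lean on these libraries where they do the work, as an engineer would, in place of code of your own. Each camera call takes 0.05 s, during which the arm holds its last target. There are 200 camera calls.

## Working session

There is one attempt and no reset: what is moved stays moved. The work goes in short steps, Python scripts to look and compute and a shell command to move; the robot and the scene stay as the last step left them, time stands still between calls to the robot, and variables do not carry over. Pictures are saved under pics/ and viewed, at most 10 in all, crops included, and the job is handed in when it is done.

```bash
ls; mkdir -p pics; cat > h.py <<'E'
import numpy as np, cv2
from bench import *
from scipy.spatial.transform import Rotation as R
def save(p,name): cv2.imwrite('pics/'+name,p['img'][:,:,::-1])
def cloud(p):
    z=p['z_map'];v,u=np.mgrid[:z.shape[0],:z.shape[1]];K=p['K']
    c=np.stack([(u-K[0,2])/K[0,0]*z,(v-K[1,2])/K[1,1]*z,z],-1)
    T=p['pose'];w=c@T[:3,:3].T+T[:3,3];w[z<=0]=np.nan;return w
E
python3 - <<'E'
from h import *
np.set_printoptions(precision=1,suppress=True)
o=get_obs();print(o['eef_pos'],o['ee_rot'],R.from_quat(o['ee_rot']).as_matrix(),o['time'],tip_reach)
ps=[]
for n in ['scene','side']:
    p=capture(n);save(p,n+'1.png');ps.append(p['img'])
    print(n,p['pose'][:3,3])
    for l in ['jar_blue','jar_green','jar_red','bite_block','kidney_dish','organiser','carton','spatula_rest','spatula']:
        print(l,[(np.array(d['centre']).round(),round(d['confidence'],2)) for d in look_for(p,l)][:2])
cv2.imwrite('pics/both.png',cv2.resize(np.vstack(ps)[:,:,::-1],None,fx=.78,fy=.78))
E
```

```text
pics
[178.1 572.4 244.3] [ 0.2  1.  -0.  -0. ] [[-1.   0.3 -0. ]
 [ 0.3  1.  -0. ]
 [ 0.  -0.  -1. ]] 0.0 14.0
scene [785.5 433.4 885.2]
jar_blue [(array([567., 100., 141.]), 0.91)]
jar_green [(array([ 572., -125.,  124.]), 0.61)]
jar_red []
bite_block [(array([621.,  90.,  44.]), 0.96)]
kidney_dish [(array([398., 319.,   7.]), 0.78), (array([567.,  98., 140.]), 0.57)]
organiser [(array([631.,   1.,  15.]), 0.78), (array([571., -13., 128.]), 0.35)]
carton [(array([626., -17.,  58.]), 0.88)]
spatula_rest [(array([ 453., -327.,   10.]), 0.85)]
spatula [(array([ 468., -323.,    9.]), 0.82), (array([ 452., -327.,    7.]), 0.56)]
side [ 667.2 -599.4  548.5]
jar_blue [(array([569.,  62., 134.]), 0.74), (array([ 571., -164.,  115.]), 0.45)]
jar_green [(array([ 570., -163.,  114.]), 0.6)]
jar_red [(array([571., -51., 128.]), 0.63)]
bite_block [(array([622.,  55.,  51.]), 0.72)]
kidney_dish [(array([392., 349.,  23.]), 0.58)]
organiser [(array([ 631., -121.,   22.]), 0.55)]
carton [(array([624., -48.,  59.]), 0.89), (array([ 454., -343.,    2.]), 0.25)]
spatula_rest [(array([ 454., -339.,    7.]), 0.9), (array([ 632., -120.,   25.]), 0.34)]
spatula []
```

View pic.

View pics/both.png

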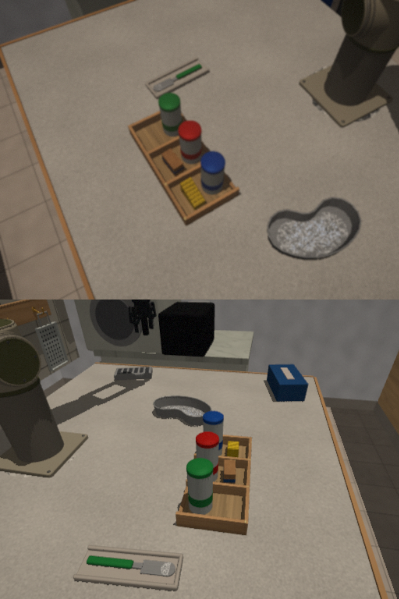

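```bash
python3 - <<'E'
from h import *
np.set_printoptions(precision=1,suppress=True)
for n in ['scene','side']:
    p=capture(n);w=cloud(p);hsv=cv2.cvtColor(p['img'],cv2.COLOR_RGB2HSV)
    z=w[...,2]
    for c in [(575,85),(575,-30),(575,-145)]:
        m=(z>147)&(np.hypot(w[...,0]-c[0],w[...,1]-c[1])<48)
        q=w[m]
        if len(q)>10:
            e=cv2.minEnclosingCircle(q[:,:2].astype(np.float32));print(n,'lid',c,len(q),e,np.median(z[m]),np.median(hsv[m],axis=0))
    y=(abs(hsv[...,0].astype(int)-26)<6)&(hsv[...,1]>130)&(w[...,0]>590)&(z>12)
    q=w[y];print('yellow',len(q),np.nanpercentile(q,[1,50,99],axis=0) if len(q) else '')
    t=y&(z>30)
    # dish
    m=(w[...,1]>200)&(z>6)&(z<60)&(w[...,0]>200)&(w[...,0]<560)
    q=w[m];print('dish',len(q),np.nanpercentile(q,[1,50,99],axis=0))
    r=cv2.minAreaRect(w[m&(z>36)][:,:2].astype(np.float32));print(r)
E
```

```text
scene lid (575, 85) 632 ((559.4697265625, 81.9307861328125), 30.429285049438477) 150.80796055909025 [113. 161.  94.]
scene lid (575, -30) 533 ((563.407958984375, -29.753990173339844), 30.564952850341797) 150.76492377704778 [  2. 203. 129.]
scene lid (575, -145) 449 ((565.7637939453125, -140.9135284423828), 30.556283950805664) 150.84984637425805 [ 61. 138.  85.]
yellow 585 [[605.4  55.   26.7]
 [623.8  89.8  47. ]
 [640.3 121.8  60.7]]
dish 2266 [[281.4 244.5   6.2]
 [374.7 305.9  30. ]
 [515.1 395.1  46.1]]
((401.7299499511719, 325.9961853027344), (137.08128356933594, 244.83189392089844), 75.22288513183594)
side lid (575, 85) 258 ((558.4035034179688, 79.84492492675781), 28.80674171447754) 150.17534736958982 [108.  208.5 115. ]
side lid (575, -30) 358 ((561.1095581054688, -31.961360931396484), 29.282543182373047) 150.27704131881416 [  1.  227.5 149. ]
side lid (575, -145) 538 ((565.0562744140625, -143.9483642578125), 29.128808975219727) 150.1412394765453 [ 66. 183. 101.]
yellow 291 [[600.6  49.3  12.9]
 [621.8  54.4  46.7]
 [638.7 133.6  60.4]]
dish 3974 [[ 217.9  244.1    6.7]
 [ 414.4  917.    33.8]
 [ 556.2 1990.    58.5]]
((384.429931640625, 1120.885986328125), (1754.0311279296875, 347.0928039550781), 87.36734771728516)
```

```bash
python3 - <<'E'
from h import *
np.set_printoptions(precision=1,suppress=True)
p=capture('scene');w=cloud(p);hsv=cv2.cvtColor(p['img'],cv2.COLOR_RGB2HSV);z=w[...,2]
a=np.deg2rad(-14.8);ex=np.array([np.cos(a),np.sin(a)]);ey=np.array([-ex[1],ex[0]])
d=w[...,:2]-[401.7,326];X=d@ex;Y=d@ey
for s in [-90,-60,-30,0,30,60,90]:
    m=(abs(X-s)<5)&(abs(Y)<110)
    o=np.argsort(Y[m]);yy=Y[m][o];zz=z[m][o]
    f=yy[(zz>1.5)&(zz<6)];r=yy[zz>35]
    print(s,[(int(b),round(float(np.nanmedian(zz[abs(yy-b)<4])),1)) for b in range(-96,100,8) if (abs(yy-b)<4).any()],'rim',r[[0,-1]] if len(r) else '')
y=(abs(hsv[...,0].astype(int)-26)<6)&(hsv[...,1]>130)&(w[...,0]>590)&(z>28)
q=w[y];print(len(q))
r=cv2.minAreaRect(q[:,:2].astype(np.float32));print(r)
for b in range(48,130,6):
    k=abs(q[:,1]-b)<3
    if k.any():print(b,k.sum(),np.percentile(q[k],[3,50,97],axis=0)[:,[0,2]].ravel())
o=get_obs();print(o['qpos'],np.rad2deg(R.from_quat(o['ee_rot']).as_euler('xyz')))
v,u=np.where((w[...,1]>40)&(w[...,1]<420)&(w[...,0]>280)&(w[...,0]<680))
cr=p['img'][v.min():v.max(),u.min():u.max(),::-1];cv2.imwrite('pics/c2.png',cv2.resize(cr,None,fx=min(780/cr.shape[1],580/cr.shape[0]),fy=min(780/cr.shape[1],580/cr.shape[0])))
E
```

```text
-90 [(-96, -0.2), (-88, -0.3), (-80, 1.3), (-64, 42.1), (-56, 21.6), (-48, 2.9), (-40, 2.7), (-32, 2.3), (-24, 2.7), (-16, 2.6), (-8, 2.7), (0, 2.9), (8, 2.3), (16, 2.6), (24, 3.2), (32, 24.7), (40, 42.8), (48, -1.1), (56, 0.2), (64, -0.6), (72, 0.5), (80, -0.2), (88, 0.1), (96, -0.4)] rim [-62.9  41.9]
-60 [(-96, -0.0), (-88, 0.5), (-80, 0.3), (-72, 21.9), (-64, 29.4), (-56, 3.1), (-48, 2.7), (-40, 3.1), (-32, 3.4), (-24, 2.7), (-16, 2.7), (-8, 2.8), (0, 2.7), (8, 2.6), (16, 2.9), (24, 2.5), (32, 2.8), (40, 2.5), (48, 19.5), (56, 1.8), (64, -0.3), (72, -0.7), (80, 0.2), (88, 0.0), (96, -0.6)] rim [-68.2  56.4]
-30 [(-96, -0.3), (-88, 0.0), (-80, -0.2), (-72, -0.7), (-64, 0.1), (-56, 43.5), (-48, 18.8), (-40, 3.3), (-32, 2.7), (-24, 3.4), (-16, 2.2), (-8, 2.5), (0, 2.9), (8, 3.6), (16, 2.6), (24, 2.8), (32, 2.7), (40, 3.0), (48, 2.6), (56, 4.9), (64, 1.6), (72, -0.4), (80, 0.5), (88, -0.5), (96, 0.2)] rim [-56.8  66.1]
0 [(-96, -0.2), (-88, -0.0), (-80, -0.6), (-72, 0.2), (-64, -0.2), (-48, 42.7), (-40, 25.2), (-32, 3.6), (-24, 3.5), (-16, 3.3), (-8, 2.7), (0, 3.3), (8, 2.9), (16, 1.
[... 1032 characters left out ...]
.1  42.3]
562
((622.9879150390625, 87.20092010498047), (33.36610412597656, 69.7347640991211), 3.7596285343170166)
54 17 [610.7  56.8 620.1  60.1 635.2  61.6]
60 57 [610.3  53.3 625.1  57.5 639.9  62.2]
66 45 [609.6  48.5 626.7  55.6 640.5  59.3]
72 49 [608.7  45.  624.2  52.7 640.1  56.4]
78 51 [607.8  42.9 624.3  51.8 639.5  54.9]
84 42 [608.3  44.8 622.3  48.6 638.7  53. ]
90 61 [608.2  40.4 624.3  47.5 638.5  52.5]
96 40 [607.7  42.  622.1  45.1 637.3  48.7]
102 49 [608.   38.5 623.4  43.1 637.7  47.2]
108 53 [605.7  35.4 619.9  41.6 636.9  44.6]
114 45 [605.8  32.4 620.8  38.2 637.   42. ]
120 53 [606.3  28.7 623.5  37.4 636.   41. ]
[ 1.2  0.1  1.5 -0.   1.5 -0.1] [-180.     0.   162.7]
```

View pics/c2.png

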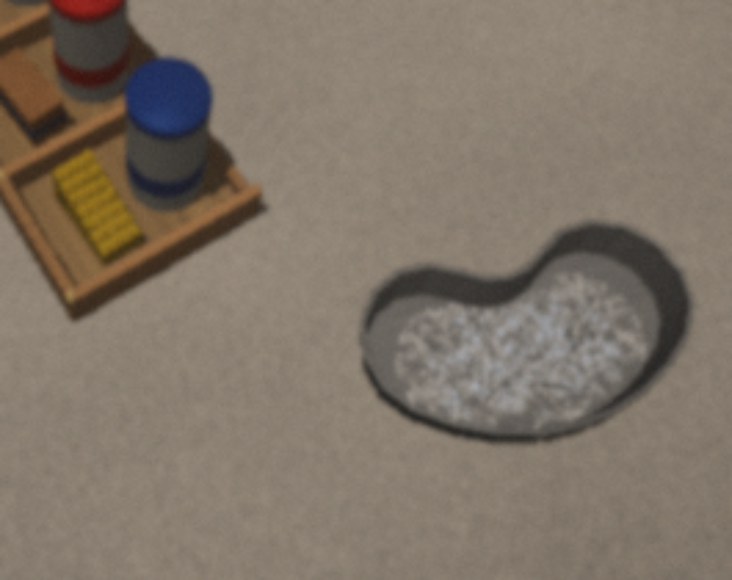

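```bash
cat >> h.py <<'E'
def mv(c,t):
    """c,t: (x,y,z,angle of tool y in deg); prints shift cm and z turn in 8deg units"""
    a=np.deg2rad(c[3]);y=np.array([np.cos(a),np.sin(a)]);x=np.array([-y[1],y[0]])
    d=np.array(t[:2])-c[:2]
    print('shift',np.round([d@x/10,d@y/10,(c[2]-t[2])/10],2),'turn z',round(-(t[3]-c[3])/8,2))
E
python3 -c "
from h import *
mv((178.3,572.9,245.3,72.71),(559,81,230,3.8))"
```

```text
shift [-50.97 -35.65   1.53] turn z 8.61
```

```bash
python3 -m creep '[[[-25,-18,0.5],[0,0,4.3],1],[[-25,-18,0.5],[0,0,4.3],1],[[-25,-18,0.5],[0,0,4.3],1],[[-25,-18,0.5],[0,0,4.3],1],[[-51,-35.7,1.5],[0,0,8.6],1],[[-51,-35.7,1.5],[0,0,8.6],1],[[-51,-35.7,1.5],[0,0,8.6],1],[[-51,-35.7,1.5],[0,0,8.6],1],[[-51,-35.7,1.5],[0,0,8.6],1],[[-51,-35.7,1.5],[0,0,8.6],1],[[-51,-35.7,1.5],[0,0,8.6],1],[[-51,-35.7,1.5],[0,0,8.6],1],[[-51,-35.7,1.5],[0,0,8.6],1],[[-51,-35.7,1.5],[0,0,8.6],1],[[-51,-35.7,1.5],[0,0,8.6],1],[[-51,-35.7,1.5],[0,0,8.6],1],[[-51,-35.7,1.5],[0,0,8.6],1],[[-51,-35.7,1.5],[0,0,8.6],1]]'
python3 - <<'E'
from h import *
np.set_printoptions(precision=1,suppress=True)
o=get_obs();print(o['eef_pos'],np.rad2deg(R.from_quat(o['ee_rot']).as_euler('xyz')),o['time'],o['ft_force'],o['gripper_width'])
p=capture('wrist');w=cloud(p);z=w[...,2];save(p,'w1.png')
q=w[(z>140)&(z<160)];print(len(q),np.nanmin(q,0),np.nanmax(q,0),cv2.minEnclosingCircle(q[:,:2].astype(np.float32)))
E
```

```text
time: 2.95
eef_pos: [558.8, 81.5, 230.5]
ee_rot: [0.682, 0.731, 0.0, 0.0]
ft_force: [-0.3, 0.7, -0.6]
gripper_width: 85.5
grasp_force: 0.0
[558.8  81.5 230.5] [180.  -0.  94.] 2.95 [-0.3  0.7 -0.6] 85.51066300869492
7963 [527.2 -26.7 140. ] [590.3 113.  152.8] ((557.0740966796875, 40.84434509277344), 72.18343353271484)
```

View pics/w1.png

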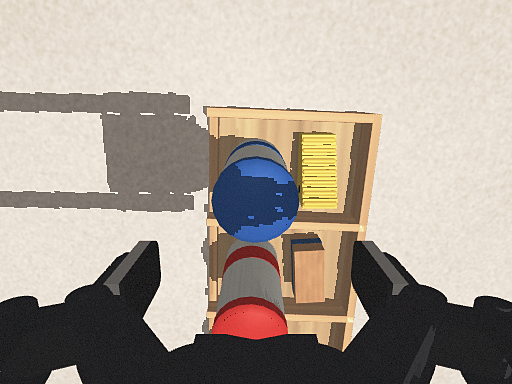

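```bash
python3 - <<'E'
from h import *
np.set_printoptions(precision=1,suppress=True)
p=capture('wrist');w=cloud(p);z=w[...,2];hsv=cv2.cvtColor(p['img'],cv2.COLOR_RGB2HSV)
q=w[(z>147)&(z<156)&(w[...,1]>35)];print(len(q),np.median(q,0),cv2.minEnclosingCircle(q[:,:2].astype(np.float32)))
y=(abs(hsv[...,0].astype(int)-28)<7)&(hsv[...,1]>130)&(w[...,0]>595)&(z>28)&(w[...,1]>40)
q=w[y];print(len(q),cv2.minAreaRect(q[:,:2].astype(np.float32)),np.percentile(q,[1,99],axis=0))
E
```

```text
4906 [557.7  84.3 149.8] ((557.934814453125, 82.94529724121094), 29.213104248046875)
1272 ((619.2636108398438, 87.94241333007812), (37.01625442504883, 69.62962341308594), 3.774310827255249) [[602.8  53.2  32.6]
 [638.6 122.9  59.7]]
```

```bash
python3 -m creep '[[[0.1,0,4],[0,0,0],1],[[0.1,0,7],[0,0,0],1],[[0.1,0,9.5],[0,0,0],1],[[0.1,0,11],[0,0,0],1],[[0.1,0,11.5],[0,0,0],1],[[0.1,0,11.5],[0,0,0],1],[[0.1,0,11.5],[0,0,0],0],[[0.1,0,11.5],[0,0,0],-1],[[0.1,0,11.5],[0,0,0],-1],[[0.1,0,11.5],[0,0,0],-1],[[0.1,0,11.5],[0,0,0],-1],[[0.1,0,11.5],[0,0,0],-1],[[0.1,0,11.5],[0,0,0],-1],[[0.1,0,11.5],[0,0,0],-1],[[0.1,0,11.5],[0,0,0],-1],[[0.1,0,11.5],[0,0,0],-1]]' 50
```

```text
time: 4.65
eef_pos: [560.0, 81.5, 117.3]
ee_rot: [0.683, 0.731, 0.001, 0.001]
ft_force: [-2.7, -0.4, 4.6]
gripper_width: 59.4
grasp_force: 52.9
```

```bash
python3 -m creep '[[[0,0,-0.3],[0,0,0],-1],[[0,0,-1],[0,0,0],-1],[[0,0,-2.5],[0,0,0],-1],[[0,0,-4.5],[0,0,0],-1],[[0,0,-6.5],[0,0,0],-1],[[0,0,-8],[0,0,0],-1],[[0,0,-9],[0,0,0],-1],[[0,0,-9],[0,0,0],-1]]'
python3 - <<'E'
from h import *
p=capture('side');save(p,'s2.png')
E
```

```text
time: 5.45
eef_pos: [560.2, 81.5, 207.5]
ee_rot: [0.683, 0.731, 0.001, 0.001]
ft_force: [-0.5, 0.1, -3.4]
gripper_width: 58.9
grasp_force: 54.5
```

View pics/s2.png

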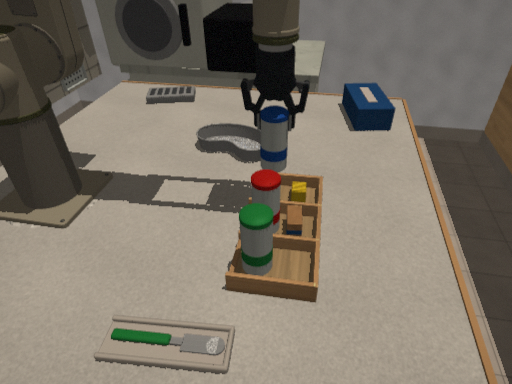

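```bash
python3 -m creep '[[[-0.3,-2,0],[0,0,0],-1],[[-0.9,-5,0],[0,0,0],-1],[[-1.5,-8.5,0],[0,0,0],-1],[[-2,-11.5,0],[0,0,0],-1],[[-2.2,-13,0],[0,0,0],-1],[[-2.2,-13,0.5],[0,0,0],-1],[[-2.2,-13,2],[0,0,0],-1],[[-2.2,-13,4],[0,0,0],-1],[[-2.2,-13,6],[0,0,0],-1],[[-2.2,-13,8],[0,0,0],-1],[[-2.2,-13,9.2],[0,0,0],-1],[[-2.2,-13,9.7],[0,0,0],-1],[[-2.2,-13,9.9],[0,0,0],-1],[[-2.2,-13,9.9],[0,0,0],-1]]'
```

```text
time: 6.9
eef_pos: [431.4, 50.6, 106.6]
ee_rot: [0.683, 0.731, 0.0, 0.0]
ft_force: [-0.0, -0.2, -3.3]
gripper_width: 58.9
grasp_force: 56.0
```

```bash
python3 -m creep '[[[0,0,0.05],[0,0,0],-1],[[0,0,0.1],[0,0,0],-1],[[0,0,0.15],[0,0,0],-1],[[0,0,0.15],[0,0,0],-1]]'
```

```text
time: 7.3
eef_pos: [431.3, 50.6, 105.4]
ee_rot: [0.683, 0.731, 0.0, 0.0]
ft_force: [0.2, 0.5, -0.2]
gripper_width: 59.2
grasp_force: 56.3
```

```bash
python3 -m creep '[[[0,0,0.02],[0,0,0],-0.2],[[0,0,0.02],[0,0,0],0.5],[[0,0,0.02],[0,0,0],1],[[0,0,0.02],[0,0,0],1],[[0,0,0.02],[0,0,0],1],[[0,0,0.02],[0,0,0],1],[[0,0,-1],[0,0,0],1],[[0,0,-4],[0,0,0],1],[[0,0,-8],[0,0,0],1],[[0,0,-11],[0,0,0],1],[[0,0,-12],[0,0,0],1],[[0,0,-12],[0,0,0],1]]'
python3 - <<'E'
from h import *
np.set_printoptions(precision=1,suppress=True)
o=get_obs();print(o['eef_pos'],np.rad2deg(R.from_quat(o['ee_rot']).as_euler('xyz')))
for n in ['scene','side']:
    p=capture(n);w=cloud(p);z=w[...,2];hsv=cv2.cvtColor(p['img'],cv2.COLOR_RGB2HSV)
    q=w[(z>132)&(z<148)&(abs(w[...,0]-430)<45)&(abs(w[...,1]-50)<45)];print(n,len(q),np.median(q,0),cv2.minEnclosingCircle(q[:,:2].astype(np.float32)))
    y=(abs(hsv[...,0].astype(int)-28)<7)&(hsv[...,1]>130)&(w[...,0]>595)&(z>28)&(w[...,1]>40)&(w[...,1]<140)
    q=w[y];print(len(q),cv2.minAreaRect(q[:,:2].astype(np.float32)))
E
```

```text
time: 8.5
eef_pos: [432.1, 50.6, 227.2]
ee_rot: [0.683, 0.731, 0.001, 0.002]
ft_force: [-0.2, 0.8, -0.3]
gripper_width: 85.2
grasp_force: 0.0
[432.1  50.6 227.2] [179.8   0.   93.9]
scene 585 [433.2  53.6 138.5] ((430.873779296875, 50.147239685058594), 31.372764587402344)
172 ((623.58251953125, 88.23320007324219), (30.444766998291016, 65.49655151367188), 4.484063148498535)
side 311 [431.8  42.2 137.9] ((429.2025451660156, 49.943790435791016), 30.37055206298828)
270 ((619.7796630859375, 86.30271911621094), (32.144935607910156, 74.57205200195312), 4.198369026184082)
```

```bash
python3 -m creep '[[[0.5,4,0],[0,0,0],0.22],[[1,8,0],[0,0,0],0.22],[[1.5,12.5,0],[0,0,0],0.22],[[2.1,16.5,0],[0,0,0],0.22],[[2.4,19.2,1],[0,0,0],0.22],[[2.4,19.2,4],[0,0,0],0.22],[[2.4,19.2,6],[0,0,0],0.22],[[2.4,19.2,6],[0,0,0],0.22],[[2.4,19.2,6],[0,0,0],0.22]]'
python3 - <<'E'
from h import *
np.set_printoptions(precision=1,suppress=True)
o=get_obs();print(o['eef_pos'],np.rad2deg(R.from_quat(o['ee_rot']).as_euler('xyz')))
p=capture('wrist');w=cloud(p);z=w[...,2];save(p,'w3.png');hsv=cv2.cvtColor(p['img'],cv2.COLOR_RGB2HSV)
y=(abs(hsv[...,0].astype(int)-28)<7)&(hsv[...,1]>130)&(w[...,0]>595)&(z>28)&(w[...,1]>40)&(w[...,1]<140)
q=w[y];print(len(q),cv2.minAreaRect(q[:,:2].astype(np.float32)))
for b in range(54,126,6):
    k=abs(q[:,1]-b)<3
    if k.any():print(b,k.sum(),np.percentile(q[k],[2,50,98],axis=0)[:,[0,2]].ravel())
# back/front walls tops
for b in (70,100):
    k=(z>48)&(z<62)&(abs(w[...,1]-b)<4)&(w[...,0]>645)
    print('back wall x',np.percentile(w[k][:,0],[2,98]) if k.any() else '')
E
```

```text
time: 9.5
eef_pos: [619.6, 87.6, 163.1]
ee_rot: [0.683, 0.731, -0.001, -0.001]
ft_force: [0.1, 0.6, 1.5]
gripper_width: 52.3
grasp_force: 0.0
[619.6  87.6 163.1] [-179.8   -0.    93.9]
2240 ((620.8002319335938, 87.70256805419922), (33.866485595703125, 70.07494354248047), 4.174429893493652)
54 163 [606.6  55.6 621.1  56.9 639.8  59.4]
60 253 [606.5  52.7 623.9  57.9 639.4  60.2]
66 224 [606.   52.4 621.9  54.5 638.5  56.6]
72 254 [606.1  48.6 624.   53.1 638.2  56.2]
78 171 [605.4  48.9 622.7  51.3 637.6  53.2]
84 179 [604.7  45.3 620.   47.7 637.3  50.9]
90 176 [604.4  42.6 618.8  47.  636.8  49.5]
96 179 [603.8  41.6 621.4  44.1 636.6  46.8]
102 161 [603.6  38.4 618.8  42.9 636.1  45.5]
108 188 [602.5  38.5 621.4  41.1 635.6  42.6]
114 123 [602.7  34.9 615.4  37.2 635.5  40.5]
120 162 [601.7  29.3 620.8  37.6 635.   39.2]
back wall x 
back wall x
```

View pics/w3.png

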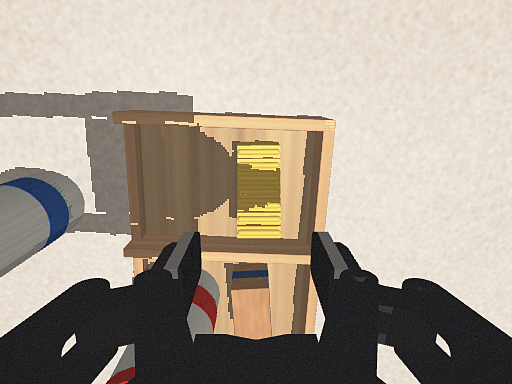

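```bash
python3 -m creep '[[[0,0.15,2],[0,0,0],0.08],[[0,0.15,5],[0,0,0],0.08],[[0,0.15,8],[0,0,0],0.08],[[0,0.15,9.5],[0,0,0],0.08],[[0,0.15,10.3],[0,0,0],0.08],[[0,0.15,11],[0,0,0],0.08],[[0,0.15,11.7],[0,0,0],0.08],[[0,0.15,12.3],[0,0,0],0.08],[[0,0.15,12.5],[0,0,0],0.08],[[0,0.15,12.5],[0,0,0],0.08]]'
```

```text
time: 10.55
eef_pos: [622.3, 87.7, 39.7]
ee_rot: [0.683, 0.731, -0.0, -0.0]
ft_force: [-0.4, 0.9, -0.2]
gripper_width: 46.2
grasp_force: 0.0
```

```bash
python3 -m creep '[[[0,0,0.4],[0,0,0],0.08],[[0,0,0.8],[0,0,0],0.08],[[0,0,0.8],[0,0,0],0.08],[[0,0,0.8],[0,0,0],-0.1],[[0,0,0.8],[0,0,0],-0.3],[[0,0,0.8],[0,0,0],-1],[[0,0,0.8],[0,0,0],-1],[[0,0,0.8],[0,0,0],-1],[[0,0,0.8],[0,0,0],-1],[[0,0,0.8],[0,0,0],-1],[[0,0,0.8],[0,0,0],-1]]' 30
```

```text
time: 11.65
eef_pos: [622.3, 87.8, 31.8]
ee_rot: [0.683, 0.731, 0.0, 0.0]
ft_force: [-0.4, -0.8, 0.2]
gripper_width: 33.4
grasp_force: 31.1
```

```bash
python3 -m creep '[[[0,0,-0.3],[0,0,0],-1],[[0,0,-1],[0,0,0],-1],[[0,0,-3],[0,0,0],-1],[[0,0,-6],[0,0,0],-1],[[0,0,-9],[0,0,0],-1],[[0,0,-12],[0,0,0],-1],[[0,0,-13],[0,0,0],-1],[[0,0,-13],[0,0,0],-1]]'
python3 - <<'E'
from h import *
np.set_printoptions(precision=1,suppress=True)
o=get_obs();e=np.rad2deg(R.from_quat(o['ee_rot']).as_euler('xyz'));print(o['eef_pos'],e,o['gripper_width'])
mv((*o['eef_pos'],e[2]-90),(404.8,337.6,100,75.2))
# re-check dish with fresh scene view: rim fit about origin
p=capture('scene');w=cloud(p);z=w[...,2]
m=(abs(w[...,0]-405)<140)&(abs(w[...,1]-330)<110)&(z>36)&(z<50)
print(cv2.minAreaRect(w[m][:,:2].astype(np.float32)))
p=capture('side');w=cloud(p);z=w[...,2];a=np.deg2rad(-14.8);ex=np.array([np.cos(a),np.sin(a)]);ey=np.array([-ex[1],ex[0]])
d=w[...,:2]-[404.8,337.6];X=d@ex;Y=d@ey
for s in(-40,-20,0,20,40):
    k=(abs(X-s)<6)&(abs(Y)<80)&(z>36)&(z<50);print(s,np.sort(Y[k]).round()[[0,-1]] if k.any() else '')
E
```

```text
time: 12.45
eef_pos: [623.7, 87.8, 164.2]
ee_rot: [0.683, 0.731, 0.002, 0.002]
ft_force: [0.2, 0.2, -1.3]
gripper_width: 33.7
grasp_force: 31.0
[623.7  87.8 164.2] [179.7   0.   93.9] 33.720171883081605
shift [ 26.4 -20.1   6.4] turn z -8.91
((401.46551513671875, 325.5068359375), (138.0170440673828, 245.055908203125), 75.38485717773438)
-40 [-76.  49.]
-20 [-68.  53.]
0 [-59.  56.]
20 [-67.  53.]
40 [-76.  48.]
```

```bash
python3 -m creep '[[[2,-1.5,0],[0,0,-0.7],-1],[[4.5,-3.4,0],[0,0,-1.5],-1],[[7,-5.3,0],[0,0,-2.4],-1],[[9.5,-7.2,0],[0,0,-3.2],-1],[[12,-9.1,0],[0,0,-4],-1],[[14.5,-11,0],[0,0,-4.9],-1],[[17,-12.9,0],[0,0,-5.7],-1],[[19.5,-14.8,0],[0,0,-6.6],-1],[[22,-16.7,0],[0,0,-7.4],-1],[[24,-18.3,0],[0,0,-8.1],-1],[[25.5,-19.4,1],[0,0,-8.6],-1],[[26.3,-20,3],[0,0,-8.9],-1],[[26.4,-20.1,6],[0,0,-8.9],-1],[[26.4,-20.1,8],[0,0,-8.9],-1],[[26.4,-20.1,9],[0,0,-8.9],-1],[[26.4,-20.1,9],[0,0,-8.9],-1],[[26.4,-20.1,9],[0,0,-8.9],-1]]'
python3 - <<'E'
from h import *
np.set_printoptions(precision=1,suppress=True)
o=get_obs();e=np.rad2deg(R.from_quat(o['ee_rot']).as_euler('xyz'));print(o['eef_pos'],e,o['gripper_width'])
mv((*o['eef_pos'],e[2]-90),(404.6,337,23,75.2))
p=capture('wrist');save(p,'w4.png')
p=capture('scene');save(p,'sc4.png');w=cloud(p);hsv=cv2.cvtColor(p['img'],cv2.COLOR_RGB2HSV);z=w[...,2]
y=(abs(hsv[...,0].astype(int)-28)<7)&(hsv[...,1]>130)&(w[...,1]>250)&(w[...,1]<450)&(z>15)&(w[...,0]>300)&(w[...,0]<500)
q=w[y];print(len(q),np.percentile(q,[1,50,99],axis=0),cv2.minAreaRect(q[:,:2].astype(np.float32)))
E
```

```text
time: 14.25
eef_pos: [403.8, 337.3, 71.7]
ee_rot: [0.13, 0.992, -0.0, -0.0]
ft_force: [0.0, 0.1, -0.5]
gripper_width: 33.6
grasp_force: 31.0
[403.8 337.3  71.7] [-180.    -0.   165.1] 33.64313291091756
shift [-0.1 -0.   4.9] turn z -0.01
268 [[394.6 316.3  60.3]
 [428.7 334.7  94.3]
 [443.8 375.  253. ]] ((424.1226501464844, 349.56817626953125), (69.55142974853516, 50.66488265991211), 73.12549591064453)
```

View pics/w4.png

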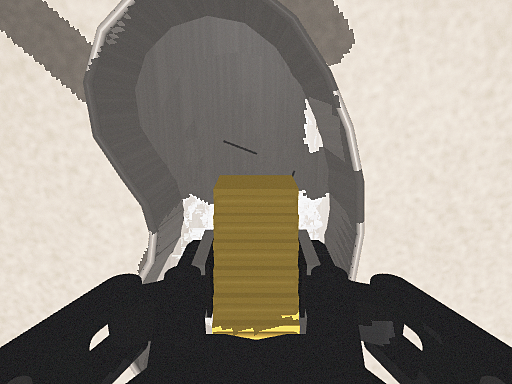

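```bash
python3 -m creep '[[[-0.1,0,1],[0,0,0],-1],[[-0.1,0,2.5],[0,0,0],-1],[[-0.1,0,3.7],[0,0,0],-1],[[-0.1,0,4.3],[0,0,0],-1],[[-0.1,0,4.6],[0,0,0],-1],[[-0.1,0,4.6],[0,0,0],-1],[[-0.1,0,4.6],[0,0,0],-1]]'
```

```text
time: 15.05
eef_pos: [405.0, 337.3, 26.1]
ee_rot: [0.13, 0.992, 0.0, 0.0]
ft_force: [0.0, 0.4, -0.4]
gripper_width: 33.6
grasp_force: 31.0
```

```bash
python3 -m creep '[[[0,0,0.05],[0,0,0],-1],[[0,0,0.1],[0,0,0],-1],[[0,0,0.15],[0,0,0],-1],[[0,0,0.2],[0,0,0],-1],[[0,0,0.2],[0,0,0],-1]]'
```

```text
time: 15.55
eef_pos: [404.7, 337.2, 23.8]
ee_rot: [0.13, 0.992, -0.0, -0.0]
ft_force: [0.8, 0.3, -0.8]
gripper_width: 33.5
grasp_force: 31.0
```

```bash
python3 -m creep '[[[0,0,0.05],[0,0,0],-1],[[0,0,0.1],[0,0,0],-1],[[0,0,0.1],[0,0,0],-1]]'; python3 -m creep '[[[0,0,0.03],[0,0,0],-1],[[0,0,0.06],[0,0,0],-1],[[0,0,0.06],[0,0,0],-1]]'
```

```text
time: 15.85
eef_pos: [404.8, 337.2, 22.8]
ee_rot: [0.13, 0.992, 0.0, 0.0]
ft_force: [-0.8, -0.4, -0.5]
gripper_width: 33.8
grasp_force: 31.1
time: 16.15
eef_pos: [404.8, 337.2, 22.8]
ee_rot: [0.13, 0.992, -0.0, -0.0]
ft_force: [-3.8, -2.5, 7.3]
gripper_width: 33.8
grasp_force: 32.1
```

```bash
python3 -m creep '[[[0,0,-0.03],[0,0,0],-1],[[0,0,-0.03],[0,0,0],-0.15],[[0,0,-0.03],[0,0,0],-0.1],[[0,0,-0.03],[0,0,0],0.02],[[0,0,-0.03],[0,0,0],0.08],[[0,0,-0.03],[0,0,0],0.08],[[0,0,-0.03],[0,0,0],0.08],[[0,0,-0.5],[0,0,0],0.08],[[0,0,-1.5],[0,0,0],0.08],[[0,0,-4],[0,0,0],0.08],[[0,0,-8],[0,0,0],0.08],[[0,0,-13],[0,0,0],0.5],[[0,0,-18],[0,0,0],1],[[0,0,-20],[0,0,0],1],[[0,0,-20],[0,0,0],1],[[0,0,-20],[0,0,0],1]]'
python3 - <<'E'
from h import *
np.set_printoptions(precision=1,suppress=True)
o=get_obs();e=np.rad2deg(R.from_quat(o['ee_rot']).as_euler('xyz'));print(o['eef_pos'],e,o['gripper_width'])
p=capture('wrist');save(p,'w5.png');w=cloud(p);hsv=cv2.cvtColor(p['img'],cv2.COLOR_RGB2HSV);z=w[...,2]
y=(abs(hsv[...,0].astype(int)-28)<7)&(hsv[...,1]>130)&(w[...,1]>250)&(w[...,1]<450)&(z>15)&(w[...,0]>300)&(w[...,0]<500)
q=w[y];print(len(q),np.percentile(q,[1,50,99],axis=0),cv2.minAreaRect(q[:,:2].astype(np.float32)))
p=capture('scene');w=cloud(p);z=w[...,2]
q=w[(z>132)&(z<148)&(abs(w[...,0]-430)<45)&(abs(w[...,1]-50)<45)];print(len(q),cv2.minEnclosingCircle(q[:,:2].astype(np.float32)))
mv((*o['eef_pos'],e[2]-90),(431.4,50.6,230,3.8))
E
```

```text
time: 17.75
eef_pos: [404.9, 337.3, 223.0]
ee_rot: [0.13, 0.992, 0.001, 0.001]
ft_force: [0.0, -1.1, -0.1]
gripper_width: 85.5
grasp_force: 0.0
[404.9 337.3 223. ] [179.9   0.1 165.1] 85.49888842395187
1564 [[370.1 314.5  25.8]
 [405.2 338.1  38.2]
 [440.  367.6 277.4]] ((405.7468566894531, 340.1541748046875), (131.01956176757812, 70.38557434082031), 74.44178009033203)
588 ((430.71124267578125, 50.667057037353516), 31.244068145751953)
shift [ -9.9 -27.   -0.7] turn z 8.91
```

View pics/w5.png

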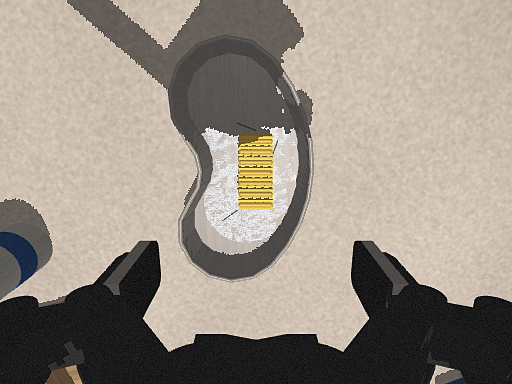

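```bash
python3 -m creep '[[[-1.2,-3.4,0],[0,0,1],1],[[-2.4,-6.8,-0.2],[0,0,2],1],[[-3.7,-10.1,-0.4],[0,0,3],1],[[-5,-13.5,-0.6],[0,0,4],1],[[-6.2,-16.8,-0.7],[0,0,5],1],[[-7.4,-20.2,-0.7],[0,0,6],1],[[-8.6,-23.5,-0.7],[0,0,7],1],[[-9.4,-25.6,-0.7],[0,0,8],1],[[-9.9,-27,-0.7],[0,0,8.9],1],[[-9.9,-27,-0.7],[0,0,8.9],1],[[-9.9,-27,-0.7],[0,0,8.9],1]]'
python3 -c "
from h import *
o=get_obs();e=np.rad2deg(R.from_quat(o['ee_rot']).as_euler('xyz'));print(o['eef_pos'],e)
mv((*o['eef_pos'],e[2]-90),(431.4,50.6,105.4,3.9))"
```

```text
time: 18.95
eef_pos: [430.3, 50.9, 227.8]
ee_rot: [0.682, 0.731, -0.001, -0.001]
ft_force: [-0.4, -0.1, -1.2]
gripper_width: 85.1
grasp_force: 0.0
[430.30612978  50.86282148 227.84329767] [-1.79854715e+02 -2.86383838e-02  9.40193051e+01]
shift [-0.03  0.11 12.24] turn z 0.01
```

```bash
python3 -m creep '[[[0,0.1,3],[0,0,0],1],[[0,0.1,6],[0,0,0],1],[[0,0.1,9],[0,0,0],1],[[0,0.1,11],[0,0,0],1],[[0,0.1,12],[0,0,0],1],[[0,0.1,12.1],[0,0,0],1],[[0,0.1,12.1],[0,0,0],1],[[0,0.1,12.1],[0,0,0],0.6],[[0,0.1,12.1],[0,0,0],0.4],[[0,0.1,12.1],[0,0,0],-1],[[0,0.1,12.1],[0,0,0],-1],[[0,0.1,12.1],[0,0,0],-1],[[0,0.1,12.1],[0,0,0],-1],[[0,0.1,12.1],[0,0,0],-1],[[0,0.1,12.1],[0,0,0],-1]]' 50
```

```text
time: 20.45
eef_pos: [432.6, 50.9, 109.8]
ee_rot: [0.683, 0.731, 0.0, 0.0]
ft_force: [-4.0, -0.4, 8.1]
gripper_width: 59.3
grasp_force: 52.2
```

```bash
python3 -m creep '[[[0,0,-0.3],[0,0,0],-1],[[0,0,-1],[0,0,0],-1],[[0,0,-3],[0,0,0],-1],[[0,0,-6],[0,0,0],-1],[[0,0,-8.5],[0,0,0],-1],[[0,0,-10],[0,0,0],-1],[[0,0,-10],[0,0,0],-1],[[0,0,-10],[0,0,0],-1]]'
python3 -c "
from h import *
o=get_obs();e=np.rad2deg(R.from_quat(o['ee_rot']).as_euler('xyz'));print(o['eef_pos'],e)
mv((*o['eef_pos'],e[2]-90),(559.7,81.6,140,3.9))"
```

```text
time: 21.25
eef_pos: [431.8, 50.9, 207.5]
ee_rot: [0.683, 0.731, -0.0, -0.0]
ft_force: [-0.7, -0.7, -3.9]
gripper_width: 59.4
grasp_force: 55.0
[431.78507352  50.85582922 207.46680665] [-1.79969561e+02 -1.50976011e-03  9.39050511e+01]
shift [ 2.2  12.97  6.75] turn z 0.0
```

```bash
python3 -m creep '[[[0.3,1.5,0],[0,0,0],-1],[[0.8,4.5,0],[0,0,0],-1],[[1.4,8,0],[0,0,0],-1],[[1.9,11,0],[0,0,0],-1],[[2.2,12.7,0],[0,0,0],-1],[[2.2,13,0],[0,0,0],-1],[[2.2,13,0],[0,0,0],-1],[[2.2,13,1],[0,0,0],-1],[[2.2,13,3],[0,0,0],-1],[[2.2,13,5],[0,0,0],-1],[[2.2,13,6.8],[0,0,0],-1],[[2.2,13,7.8],[0,0,0],-1],[[2.2,13,8.2],[0,0,0],-1],[[2.2,13,8.2],[0,0,0],-1],[[2.2,13,8.2],[0,0,0],-1]]'
```

```text
time: 22.75
eef_pos: [560.8, 81.7, 127.2]
ee_rot: [0.683, 0.731, 0.001, 0.001]
ft_force: [-0.4, 0.1, -3.1]
gripper_width: 59.2
grasp_force: 55.8
```

```bash
python3 -m creep '[[[0,-0.1,0.15],[0,0,0],-1],[[0,-0.1,0.3],[0,0,0],-1],[[0,-0.1,0.45],[0,0,0],-1],[[0,-0.1,0.45],[0,0,0],-1]]'; python3 -m creep '[[[0,0,0.05],[0,0,0],-1],[[0,0,0.1],[0,0,0],-1],[[0,0,0.1],[0,0,0],-1]]'
```

```text
time: 23.15
eef_pos: [559.5, 81.6, 122.0]
ee_rot: [0.683, 0.731, 0.0, 0.0]
ft_force: [-0.2, 0.2, -2.8]
gripper_width: 59.2
grasp_force: 55.9
time: 23.45
eef_pos: [559.5, 81.7, 121.8]
ee_rot: [0.683, 0.731, 0.0, 0.0]
ft_force: [-4.6, -0.2, 5.7]
gripper_width: 59.1
grasp_force: 57.0
```

Contact at the expected height (121.8); release and retreat.

```bash
python3 -m creep '[[[0,0,-0.06],[0,0,0],-1],[[0,0,-0.06],[0,0,0],0.45],[[0,0,-0.06],[0,0,0],0.7],[[0,0,-0.06],[0,0,0],1],[[0,0,-0.06],[0,0,0],1],[[0,0,-0.06],[0,0,0],1],[[0,0,-1],[0,0,0],1],[[0,0,-4],[0,0,0],1],[[0,0,-8],[0,0,0],1],[[0,0,-12],[0,0,0],1],[[0,0,-14],[0,0,0],1],[[0,0,-14],[0,0,0],1],[[0,0,-14],[0,0,0],1]]'
python3 - <<'E'
from h import *
np.set_printoptions(precision=1,suppress=True)
ps=[]
for n in ['scene','side']:
    p=capture(n);ps.append(p['img']);w=cloud(p);z=w[...,2]
    for c in [(559,81),(562,-31),(565.5,-142)]:
        q=w[(z>147)&(z<156)&(np.hypot(w[...,0]-c[0],w[...,1]-c[1])<48)]
        print(n,len(q),cv2.minEnclosingCircle(q[:,:2].astype(np.float32)) if len(q) else '',np.median(q,0))
    m=(abs(w[...,0]-405)<140)&(abs(w[...,1]-330)<110)&(z>36)&(z<50)
    print(cv2.minAreaRect(w[m][:,:2].astype(np.float32)))
cv2.imwrite('pics/end.png',cv2.resize(np.vstack(ps)[:,:,::-1],None,fx=.78,fy=.78))
E
```

```text
time: 24.75
eef_pos: [559.5, 81.6, 261.4]
ee_rot: [0.683, 0.731, 0.001, 0.0]
ft_force: [-0.3, 0.8, -0.5]
gripper_width: 85.7
grasp_force: 0.0
scene 642 ((557.6680297851562, 82.32719421386719), 30.415977478027344) [559.   83.4 150.8]
scene 41 ((565.275390625, -32.58103561401367), 26.02199935913086) [578.5 -33.4 150.1]
scene 452 ((565.9556884765625, -140.77699279785156), 30.03605842590332) [ 566.7 -139.   150.8]
((401.4718017578125, 325.96551513671875), (137.41485595703125, 244.98538208007812), 75.29551696777344)
side 258 ((557.2899169921875, 79.64784240722656), 29.253721237182617) [556.3  75.7 150.1]
side 361 ((562.35498046875, -30.125581741333008), 29.585418701171875) [562.1 -35.1 150.2]
side 533 ((564.8262939453125, -142.7735137939453), 28.999034881591797) [ 565.4 -146.3  150.2]
((398.79364013671875, 326.239501953125), (138.91220092773438, 242.94619750976562), 74.685546875)
```

View pics/end.png

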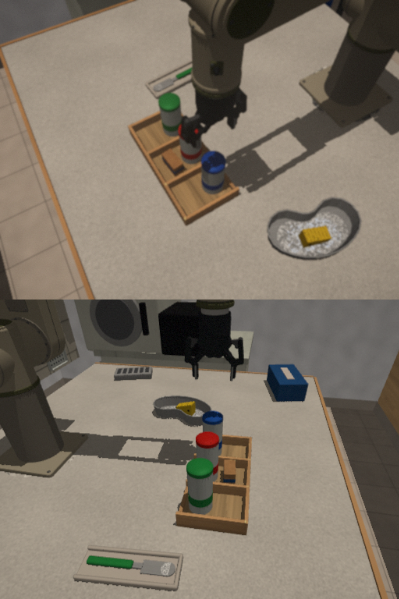

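The pictures show the blue jar upright at the front of its bay (about (212,172) in the upper view). The yellow block is flat in the dish at (315,236), and everything else is where it was.

```bash
python3 -c "
from bench import *
print(close_job())"
```

```text
the job is handed in; nothing more can be done
None
```

The job is handed in: the bite block lies flat, same way up, on the kidney dish floor, the blue jar is back upright at the front of its bay (within about 2 mm by camera), nothing else appears moved, and it took about 25 s; no verdict was returned.

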